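# Sweep the loose bottle caps into the collecting tray

## Robot

A 7-joint arm with a two-finger parallel gripper is mounted at the origin on the work surface. World frame = base frame: x ahead of the robot, y to its left, z up, the work surface at z = 0. Lengths are in m, angles in rad, forces in N, time in s.
With the tool pointing down it reaches from about 0.4 to 0.85 m from the base axis. Payload 10.4 kg.
Tool frame: the origin (TCP) lies at the very end of the fingers, on their centre line; the grasp point (between the pads) lies 19 mm behind it; z points along the fingers, y is the direction in which the jaws open and shut (so a half turn about z gives the same grasp; the last joint's range is limited). The gripper opens to 85 mm and grips with 20 to 120 N. Pads are 22 mm wide; open, the fingers measure 114 mm over their backs; the gripper's body (76 mm by 85 mm) begins 54 mm behind the grasp point. The pads swing forward as they close: fully open they stand 13 mm farther back than shut.
Start: joints at [1.111, 0.332, -0.065, 1.46, 0.022, 1.35, -0.088], TCP at [0.264, -0.566, 0.231] pointing down, gripper open.
Joint ranges: [-2.6, 2.6], [-0.5, 2.12], [-1.47, 1.34], [0.16, 2.42], [-1.27, 4.41], [0.06, 2.06], [-2.6, 2.6]. Speed limits (rad/s): [2.22, 2.22, 2.79, 2.79, 3.14, 3.14, 3.14].

## Interface

Orientations are given as a unit quaternion [x, y, z, w].
In Python, from workcell import manip gives the robot as it stands.
- The arm moves only by the tool arm_command, never from a script. Its arguments are lists of equal length, an entry for each row: "slide": the shift along the tool's x, y, z in mm, a list of three; "turn": the turn about the tool's z in degrees; "grip": the closure, from 0 (fully open) to 1 (shut). In form: {"slide": [[tx, ty, tz], ...], "turn": [turn, ...], "grip": [grip, ...]}. A call has 1 to 10 rows; each row shifts and turns the commanded pose from where the row before left it, along the tool's axes as they then stand; what a row does not reach is not made up. A row lasts 1/12 s, in which the tool goes at most 41.7 mm and 7.16 degrees, less where a joint would pass 70% of its speed; a pose out of reach is approached as far as the arm can. A call with a gripper value outside its range is refused whole. The fingers move at their own pace and stop on an object; "newtons" is the grip in N (left out, the last holds). Time passes only in rows, so rows that do not move let the fingers close. It gives the time, the measured TCP pose, the force and the opening at its end, in the units of the state.
- manip.get_obs(): the state, without advancing time (a new reading comes with each control period).
- manip.camera(name): name is "scene" or "top" or "wrist"; returns the picture (480x640x3 uint8, blue, green, red); there is no depth.
- manip.camera_info(name): a dict with "fx", "fy", "cx", "cy" (pixels), "rvec" (rotation vector, rad) and "tvec" (3), from world to camera coordinates, as OpenCV has them. Camera axes: x right, y down, z forward; pixel columns grow to the right and rows downward; lengths in m; the calibration is good to about 2 mm. A picture is of the moment at which its call begins: read the wrist's pose just before it. camera_info takes no time and is no camera call; for the wrist camera it gives the pose at the moment of the call.
- manip.hand_in(): hands the job in, once; it reports no verdict.
Trained networks look in the newest picture that a camera, given by its name, has taken for a name from the list of things; names that differ only in an ending like _2 or _b are one class to them, and where a whole thing is asked for, a point or a joint stands for the part that bears it (a point fixed in the world has none). Each returns a list of dicts, best first, with "score" (0 to 1); they miss things now and then, are a little off and sometimes report something else, mostly with a low value. They report only what shows in the picture. A call takes as long as a camera call. They do not tell look-alikes from the thing itself.
- manip.cut_out(target, camera): "pixels" (480x640 bool, what is visible of it).
- manip.tip_of(target, camera): "xyz" ([x, y, z] in m, in the coordinates of the camera as it stood for that picture, good to about 4 mm: a listed point, or the origin of a listed thing).
The state is a dict: "clock": time; "joint_pos": joint angles; "joint_velocities": joint speeds; "tau": joint torques, N m; "position": TCP position; "ee_rot": TCP orientation; "ft_force": force on the tool from outside, world axes, zero at the start; "torque": the same for the moment, N m; "grip_width": opening from 0.0 (shut) to 1.0 (fully open).
Only numpy, scipy, OpenCV 4.12 (cv2) and the standard library are available. Lean on these libraries where they do the work, as an engineer would, in place of code of your own. Each camera call takes 0.05 s, during which the arm holds its last target.

## Task

With the closed fingers, gently sweep the three loose blue screw caps along the bench and through the open mouth of the white-walled collecting tray, until each lies wholly inside it. Do not pinch, lift or carry the caps, and leave the yellow cap, the beaker, the jar and the wash bottle where they stand.

Things in the scene. Friction and masses are not known exactly. Their poses are not given: they have to be found in the camera images.
- tray: collecting tray fixed to the bench: grey floor flush with the bench (no step), white walls 25 mm high, 5 mm thick, at back and both sides; the fourth side is the open mouth. Inside 200 mm wide, 140 mm deep; a 25 mm flange behind. Origin: on the bench, middle of the mouth line. +x points into the tray (back wall inside at x = 140 mm), y across the mouth (side walls inside at y = +-100 mm), z up.
- cap1_center (a point): navy-blue plastic bottle screw cap, lying closed side up on the bench: a plain disc 36 mm in diameter, 18 mm high, 14 to 28 g. This point is its centre, 9 mm above the bench when it lies flat. To be swept into the tray.
- cap2_center (a point): navy-blue plastic bottle screw cap, lying closed side up on the bench: a plain disc 36 mm in diameter, 18 mm high, 14 to 28 g. This point is its centre, 9 mm above the bench when it lies flat. To be swept into the tray.
- cap3_center (a point): navy-blue plastic bottle screw cap, lying closed side up on the bench: a plain disc 36 mm in diameter, 18 mm high, 14 to 28 g. This point is its centre, 9 mm above the bench when it lies flat. To be swept into the tray.
- yellow_cap: yellow screw cap of the same size (36 mm diameter, 18 mm high), still in use: leave it. Origin: centre of its underside
- beaker: small empty glass beaker, 44 mm diameter, 45 mm high, upright; leave it. Origin: centre of its underside
- jar: small amber jar with white lid, 40 mm diameter, 38 mm high; leave it. Origin: centre of its underside
- wash_bottle: white wash bottle with blue top and bent spout, 64 mm diameter, 190 mm high, spout reaching 60 mm to its +x side; leave it. Origin: centre of its underside
Not all that is in view belongs to the job. What is shaped like the wash_bottle but red is not meant.

How it is judged:
By the outcome, as a careful person would: the job done as asked, in the order asked, and still so for the second after the job is handed in, with the robot touching nothing.
It also fails if it takes over 72 s, if anything falls off the work surface, if the arm or the gripper's body presses on something with over 40 N, if the wrist force passes 120 N, or if a joint passes its speed limit or range.

## Working session

There is one attempt and no reset: what is moved stays moved. The work goes in short steps, Python scripts to look and compute and a tool call to move; the robot and the scene stay as the last step left them, time stands still between calls to the robot, and variables do not carry over. Pictures are saved under pics/ and viewed, and the job is handed in when it is done.

Besides the shell and the picture viewer there is one more tool, called after "Request:" by a JSON object that holds its "api" and its "payload". arm_command: Moves the arm, as the interface text tells. Its arguments: {"type":"object","properties":{"slide":{"type":"array","items":{"type":"array","items":{"type":"number"}}},"turn":{"type":"array","items":{"type":"number"}},"grip":{"type":"array","items":{"type":"number"}},"newtons":{"type":"number"}},"required":["slide","turn","grip"]}

```bash
mkdir -p pics; ls; python3 - <<'E'
from workcell import manip
import cv2
for c in ("scene","top"):
    cv2.imwrite(f"pics/{c}0.png",manip.camera(c)); i=manip.camera_info(c); print(c,i)
print(manip.get_obs())
E
```

```text
pics
scene {'fx': 511.7123807040444, 'fy': 511.7123807040444, 'cx': 317.06841639630534, 'cy': 240.2395233627356, 'rvec': array([ 1.08893246,  2.53573375, -0.87813118]), 'tvec': array([ 0.20617532, -0.43407232,  1.56556923])}
top {'fx': 469.0433406138191, 'fy': 469.0433406138191, 'cx': 312.12039013265996, 'cy': 246.17947830252842, 'rvec': array([ 2.17065547, -2.22310001,  0.10729963]), 'tvec': array([0.25941934, 0.54686459, 0.92888385])}
{'clock': 0.1, 'joint_pos': array([ 1.11139231,  0.33277715, -0.06471234,  1.46085099,  0.02163662,
        1.34988814, -0.08850371]), 'joint_velocities': array([ 0.00022303, -0.00104513, -0.00035816, -0.00198126,  0.00015149,
        0.00087354,  0.00117968]), 'tau': array([ 1.27380721e-03, -6.26742768e+01,  4.92177531e-02, -3.92429888e+01,
        1.63928530e-02,  6.97770040e-03, -2.78929477e-06]), 'position': array([ 0.2642582 , -0.56602381,  0.23061825]), 'ee_rot': array([ 9.76240948e-01,  2.16686952e-01, -1.75113922e-04, -5.87982552e-04]), 'ft_force': array([ 0.50246933,  0.10084809, -0.59993583]), 'torque': array([ 0.03866927, -0.0192413 ,  0.00603358]), 'grip_width': 1.0004852006074303}
```

View pics/scene0.png

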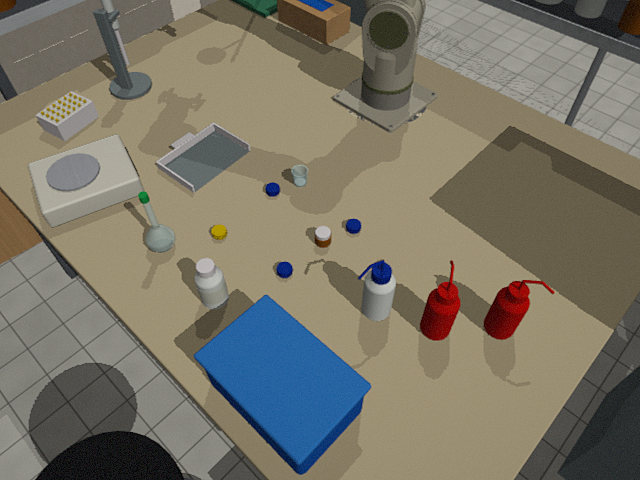

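View pics/top0.png

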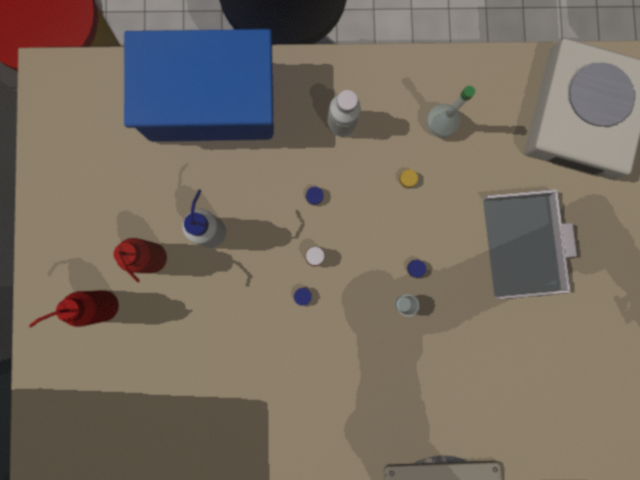

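```bash
cat > h.py <<'E'
from workcell import manip
import cv2, numpy as np
def ray(cam,u,v,z,info=None):
    i=info or manip.camera_info(cam); R=cv2.Rodrigues(i['rvec'])[0]; t=i['tvec']
    d=R.T@np.array([(u-i['cx'])/i['fx'],(v-i['cy'])/i['fy'],1]); c=-R.T@t
    return c+d*(z-c[2])/d[2]
def toworld(cam,p):
    i=manip.camera_info(cam); R=cv2.Rodrigues(i['rvec'])[0]; return R.T@(np.array(p)-i['tvec'])
E
python3 - <<'E'
from h import *
np.set_printoptions(precision=4,suppress=True)
for n,z in [("cap1_center",.009),("yellow_cap",.018),("beaker",.02),("jar",.038),("wash_bottle",.19),("tray",0)]:
    for c in ("top","scene"):
        for d in manip.tip_of(n,c)[:5]: print(n,c,round(d['score'],2),toworld(c,d['xyz']))
for k,(u,v,z) in dict(capA=(315,196,.013),capB=(303,296,.013),capC=(417,269,.013),yel=(409,178,.013),jar=(315,256,.038),beak=(407,305,.022),
  mL=(485,197,.025),mR=(496,297,.025),bL=(557,192,.025),bR=(568,292,.025),washtop=(197,224,.17)).items(): print(k,ray("top",u,v,z))
for k,(u,v,z) in dict(capA=(285,270,.009),capB=(354,226,.009),capC=(273,189,.009)).items(): print(k,ray("scene",u,v,z))
im=cv2.imread('pics/top0.png'); cv2.imwrite('pics/c0.png',cv2.resize(im[150:330,270:590],None,fx=2.5,fy=2.5,interpolation=cv2.INTER_CUBIC))
E
```

```text
cap1_center top 0.67 [0.6568 0.2423 0.0063]
cap1_center scene 0.7 [0.6531 0.2347 0.0095]
yellow_cap top 0.57 [0.685  0.0431 0.002 ]
yellow_cap scene 0.67 [ 0.6856  0.0419 -0.0018]
yellow_cap scene 0.31 [0.5923 0.4582 0.0065]
beaker top 0.92 [0.4342 0.064  0.0016]
beaker top 0.55 [ 0.545  -0.1217  0.0023]
beaker scene 0.56 [0.4271 0.0654 0.0028]
jar top 0.75 [ 0.5353  0.2435 -0.0005]
jar scene 0.83 [0.5293 0.2425 0.0018]
wash_bottle top 0.74 [ 0.5899  0.452  -0.0039]
wash_bottle top 0.65 [0.5371 0.5757 0.0028]
wash_bottle top 0.65 [0.4407 0.6685 0.0016]
wash_bottle scene 0.91 [0.5937 0.4556 0.0053]
wash_bottle scene 0.91 [0.4422 0.6675 0.    ]
wash_bottle scene 0.66 [ 0.5407  0.5709 -0.0004]
tray top 0.9 [ 0.5462 -0.1184  0.0024]
tray scene 0.87 [ 0.5404 -0.1182  0.0003]
capA [0.6556 0.2378 0.013 ]
capB [0.4534 0.267  0.013 ]
capC [0.5019 0.0347 0.013 ]
yel [0.689  0.0436 0.013 ]
jar [0.5319 0.2417 0.038 ]
beak [0.4305 0.06   0.022 ]
mL [ 0.6444 -0.1072  0.025 ]
mR [ 0.4419 -0.119   0.025 ]
bL [ 0.6517 -0.2561  0.025 ]
bR [ 0.4481 -0.2657  0.025 ]
washtop [0.5838 0.4432 0.17  ]
capA [0.6559 0.2414 0.009 ]
capB [0.4504 0.2703 0.009 ]
capC [0.5004 0.0358 0.009 ]
```

```bash
ls pics
```

```text
c0.png
scene0.png
top0.png
```

View pics/c0.png

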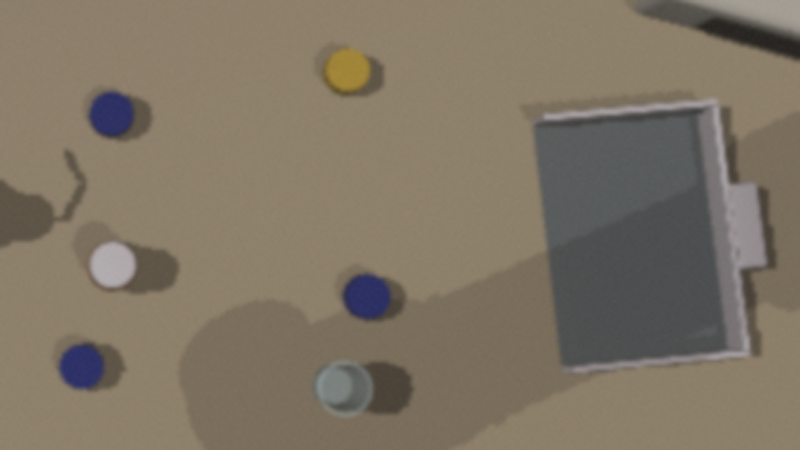

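```bash
python3 - <<'E'
from h import *
np.set_printoptions(precision=3,suppress=True)
i=manip.camera_info("scene")
for p in [(.264,-.566,.231),(.264,-.566,0),(.264,-.566,.4)]: print(cv2.projectPoints(np.array([p]),i['rvec'],i['tvec'],np.array([[i['fx'],0,i['cx']],[0,i['fy'],i['cy']],[0,0,1]]),None)[0].ravel())
for uv in [(130,86),(150,70),(68,115),(212,300),(85,180)]: print(uv,ray("scene",*uv,0.0))
cv2.imwrite('pics/w0.png',manip.camera("wrist"))
E
```

```text
[185.798  -6.822]
[200.734  62.616]
[172.37  -69.249]
(130, 86) [ 0.497 -0.629  0.   ]
(150, 70) [ 0.403 -0.655  0.   ]
(68, 115) [ 0.706 -0.643  0.   ]
(212, 300) [ 0.819  0.177 -0.   ]
(85, 180) [ 0.816 -0.362  0.   ]
```

View pics/w0.png

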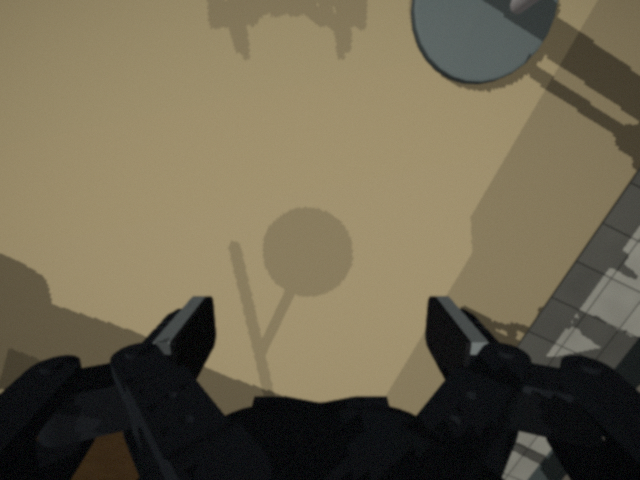

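Candidates (top image): blue caps at (315,196), (303,296) and (417,269). Look-alikes are the yellow cap (409,178), the jar lid (315,256) and the blue top of the wash bottle (197,224). The close crop confirms three plain navy discs. My plan is to sweep the (417,269) cap first, then (303,296), then (315,196), pushing with the tool's −x side.

Request:
{"api": "arm_command", "payload": {"slide": [[0,0,0],[0,0,0],[0,0,0],[0,0,0],[0,0,0],[0,0,0],[0,0,0],[0,0,0],[0,0,0],[0,0,0]], "turn": [-6.5,-6.5,-6.5,-6.5,-6.5,-6.5,-6.5,-6.5,-6.5,-6.5], "grip": [1,1,1,1,1,1,1,1,1,1], "newtons": 30}}

```text
clock: 1.58
position: [0.2644, -0.5663, 0.2313]
ee_rot: [0.705, 0.709, -0.0, 0.0]
ft_force: [0.4, -0.0, -0.4]
grip_width: 0.002
```

Request:
{"api": "arm_command", "payload": {"slide": [[32,12,0],[32,12,0],[32,12,0],[32,12,0],[32,12,0],[32,12,0],[32,12,0],[32,12,0],[32,12,0],[32,12,0]], "turn": [0,0,0,0,0,0,0,0,0,0], "grip": [1,1,1,1,1,1,1,1,1,1]}}

```text
clock: 2.42
position: [0.3846, -0.2447, 0.2316]
ee_rot: [0.707, 0.707, -0.0, 0.0]
ft_force: [0.9, -0.1, 0.2]
grip_width: 0.002
```

Request:
{"api": "arm_command", "payload": {"slide": [[32,12,10],[32,12,10],[32,12,10],[32,12,10],[32,12,10],[32,12,10],[32,12,10],[32,12,0],[32,12,0],[32,12,0]], "turn": [0,0,0,0,0,0,0,0,0,0], "grip": [1,1,1,1,1,1,1,1,1,1]}}

```text
clock: 3.25
position: [0.5045, 0.0753, 0.1614]
ee_rot: [0.707, 0.707, 0.0, 0.0]
ft_force: [1.1, 0.1, 0.6]
grip_width: 0.003
```

Request:
{"api": "arm_command", "payload": {"slide": [[7,-2,10],[7,-1,10],[0,0,10],[0,0,10],[0,0,0]], "turn": [0,0,0,0,0], "grip": [1,1,1,1,1]}}

```text
clock: 3.67
position: [0.4998, 0.0858, 0.1189]
ee_rot: [0.708, 0.707, -0.002, -0.001]
ft_force: [-0.1, 0.5, 0.0]
grip_width: -0.003
```

```bash
python3 - <<'E'
from h import *
np.set_printoptions(precision=4,suppress=True)
print(manip.get_obs()['position'])
cv2.imwrite('pics/w1.png',manip.camera("wrist"))
for n in ("cap1_center","beaker","tray"):
  for d in manip.tip_of(n,"wrist"): print(n,d['score'],toworld("wrist",d['xyz']))
cv2.imwrite('pics/s1.png',manip.camera("scene"))
E
```

```text
[0.4998 0.0858 0.1189]
cap1_center 0.86 [0.6595 0.2404 0.0114]
beaker 0.88 [0.4278 0.064  0.0022]
```

View pics/w1.png

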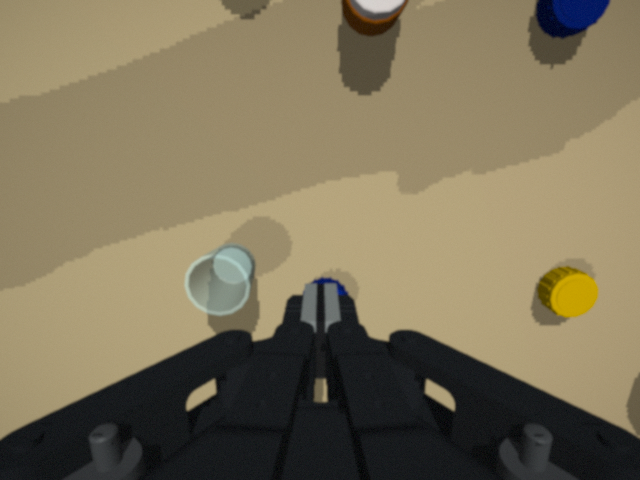

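View pics/s1.png

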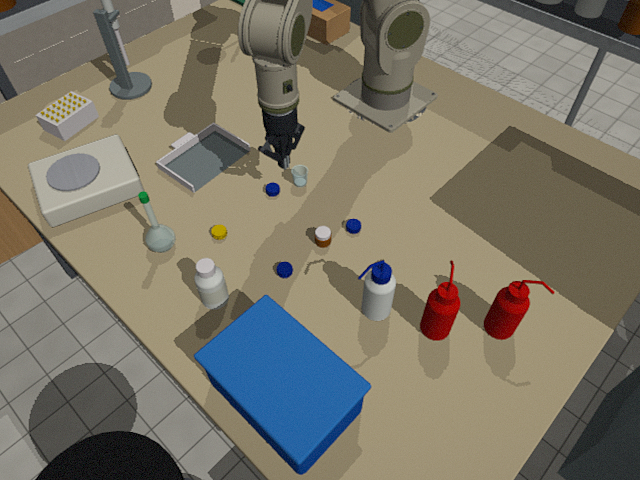

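The wrist view shows cap C (325,285) just ahead of the fingertips, the beaker 7 cm to the side (220,280) and nothing beneath the fingers, so I'm descending.

Request:
{"api": "arm_command", "payload": {"slide": [[1,2,15],[1,1,15],[0,0,15],[0,0,15],[0,0,15],[0,0,12],[0,0,10],[0,0,8],[0,0,6],[0,0,2]], "turn": [0,0,0,0,0,0,0,0,0,0], "grip": [1,1,1,1,1,1,1,1,1,1]}}

```text
clock: 4.75
position: [0.504, 0.0897, 0.0077]
ee_rot: [0.707, 0.707, -0.0, -0.0]
ft_force: [0.1, -0.1, -0.6]
grip_width: 0.004
```

```bash
python3 - <<'E'
from h import *
print(manip.get_obs()['position'],manip.get_obs()['ft_force'])
im=manip.camera("scene"); cv2.imwrite('pics/s2.png',cv2.resize(im[100:300,150:400],None,fx=3,fy=3))
E
```

```text
[0.50396363 0.08967054 0.00766475] [ 0.14181267 -0.05150547 -0.64302548]
```

View pics/s2.png

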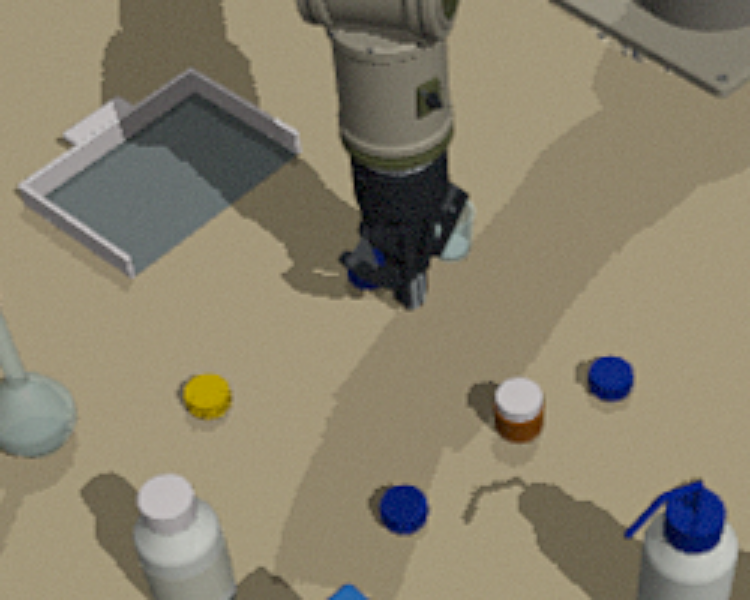

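Request:
{"api": "arm_command", "payload": {"slide": [[-7,0,1],[-7,0,0],[-6,0,0],[-6,0,0],[-6,0,0],[-8,0,0],[-8,0,0],[-10,0,0],[-10,0,0],[-10,0,0]], "turn": [0,0,0,0,0,0,0,0,0,0], "grip": [1,1,1,1,1,1,1,1,1,1]}}

```text
clock: 5.63
position: [0.5041, 0.0105, 0.0073]
ee_rot: [0.707, 0.707, -0.0, 0.0]
ft_force: [0.9, -0.4, 1.2]
grip_width: -0.0
```

```bash
python3 - <<'E'
from h import *
print(manip.get_obs()['position'],manip.get_obs()['ft_force'])
im=manip.camera("top"); cv2.imwrite('pics/t2.png',cv2.resize(im[130:330,330:590],None,fx=3,fy=3))
im=manip.camera("scene"); cv2.imwrite('pics/s3.png',cv2.resize(im[100:300,150:400],None,fx=3,fy=3))
E
```

```text
[0.50413242 0.01048967 0.00731308] [ 0.90725615 -0.3835557   1.22702715]
```

View pics/t2.png

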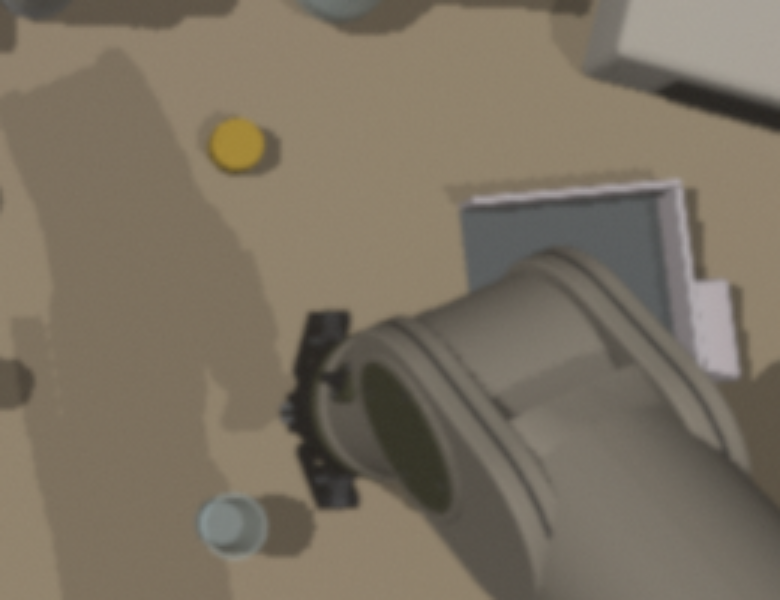

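View pics/s3.png

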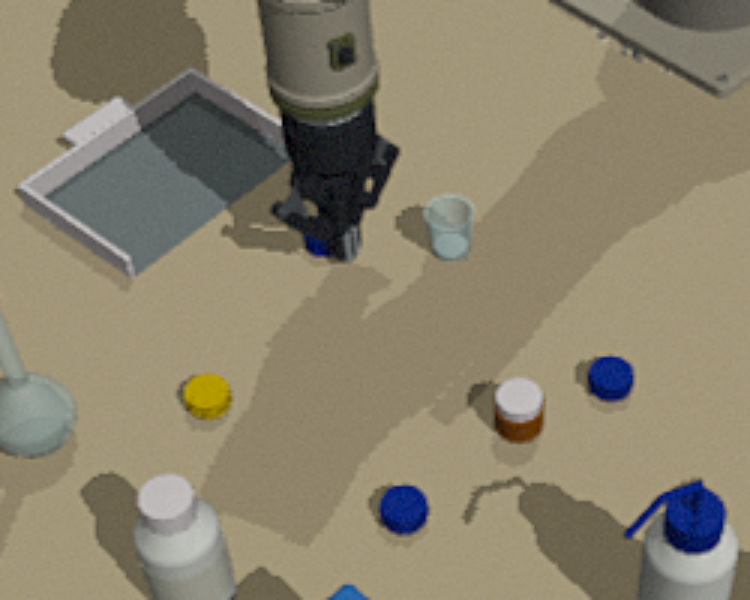

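Cap C is ahead of the fingers at crop (318,245) and the beaker is undisturbed, so I'm continuing.

Request:
{"api": "arm_command", "payload": {"slide": [[-10,0,0],[-12,0,0],[-12,0,0],[-12,0,0],[-12,0,0],[-12,0,0],[-12,0,0],[-12,0,0],[-12,0,0],[-12,0,0]], "turn": [0,0,0,0,0,0,0,0,0,0], "grip": [1,1,1,1,1,1,1,1,1,1]}}

```text
clock: 6.57
position: [0.5042, -0.1074, 0.0073]
ee_rot: [0.707, 0.707, -0.0, 0.0]
ft_force: [0.6, 0.1, -0.4]
grip_width: -0.003
```

```bash
python3 - <<'E'
from h import *
print(manip.get_obs()['position'],manip.get_obs()['ft_force'])
for z in (.03,.05,.07,.09): print(z,ray("scene",243,171,z),ray("scene",282,150,z))
for z in (.03,.05,.07,.09): print(z,ray("top",330+325/3,130+312/3,z),ray("top",330+340/3,130+508/3,z))
im=manip.camera("scene"); cv2.imwrite('pics/s4.png',cv2.resize(im[100:300,150:400],None,fx=3,fy=3))
E
```

```text
[ 0.50420111 -0.10736032  0.00731962] [ 0.63212238  0.13998941 -0.3595531 ]
0.03 [ 0.52224298 -0.05277592  0.03      ] [ 0.39680135 -0.03640769  0.03      ]
0.05 [ 0.53403769 -0.03546748  0.05      ] [ 0.41126297 -0.01944724  0.05      ]
0.07 [ 0.54583239 -0.01815905  0.07      ] [ 0.42572459 -0.0024868   0.07      ]
0.09 [ 0.5576271  -0.00085061  0.09      ] [0.44018621 0.01447364 0.09      ]
0.03 [ 0.57058712 -0.00689986  0.03      ] [ 0.44023132 -0.01111785  0.03      ]
0.05 [ 0.56875075 -0.00090999  0.05      ] [ 0.44120075 -0.00503719  0.05      ]
0.07 [0.56691439 0.00507988 0.07      ] [0.44217017 0.00104347 0.07      ]
0.09 [0.56507802 0.01106975 0.09      ] [0.4431396  0.00712413 0.09      ]
```

View pics/s4.png

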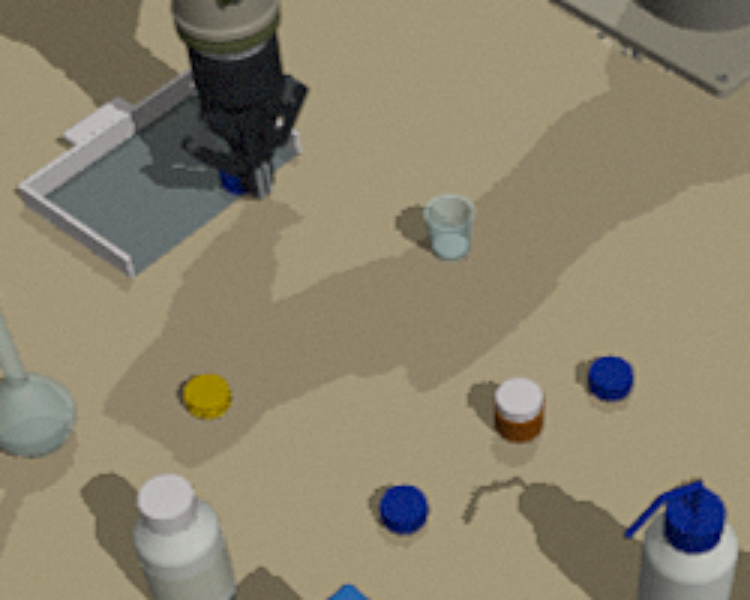

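The cap is in the mouth at crop (233,180), still against the fingers. The knuckles sit about 9 cm up, well above the beaker and jar.

Request:
{"api": "arm_command", "payload": {"slide": [[-12,0,0],[-12,0,0],[-11,0,0],[-9,0,0],[-7,0,0],[-5,0,0],[-4,0,0],[-2,0,0],[0,0,0],[12,0,0]], "turn": [0,0,0,0,0,0,0,0,0,0], "grip": [1,1,1,1,1,1,1,1,1,1]}}

```text
clock: 7.45
position: [0.5041, -0.1579, 0.0072]
ee_rot: [0.708, 0.706, -0.0, 0.0]
ft_force: [-1.0, -0.3, 0.8]
grip_width: 0.001
```

Request:
{"api": "arm_command", "payload": {"slide": [[15,0,-5],[10,0,-20],[0,0,-30],[0,0,-30],[30,0,-25],[35,0,0],[35,0,0],[35,0,0],[35,-5,0],[35,-5,0]], "turn": [0,0,0,0,0,0,0,0,0,0], "grip": [1,1,1,1,1,1,1,1,1,1]}}

```text
clock: 8.28
position: [0.4929, 0.0775, 0.1178]
ee_rot: [0.706, 0.708, 0.0, 0.0]
ft_force: [0.3, -0.7, -0.2]
grip_width: -0.0
```

```bash
python3 - <<'E'
from h import *
print(manip.get_obs()['position'],manip.get_obs()['ft_force'])
im=manip.camera("scene"); cv2.imwrite('pics/s5.png',cv2.resize(im[100:300,150:400],None,fx=3,fy=3))
im=manip.camera("top"); cv2.imwrite('pics/t5.png',im)
E
```

```text
[0.49292669 0.07754563 0.11775086] [ 0.28356558 -0.69339008 -0.22594277]
```

View pics/s5.png

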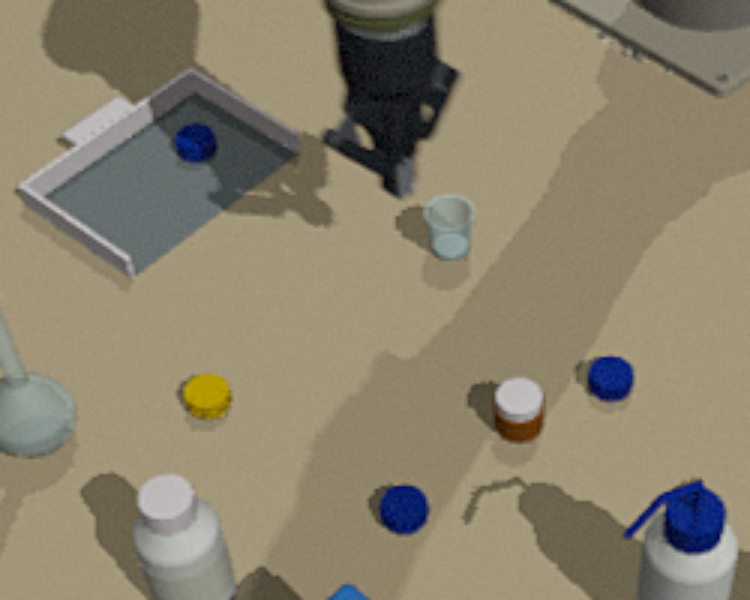

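View pics/t5.png

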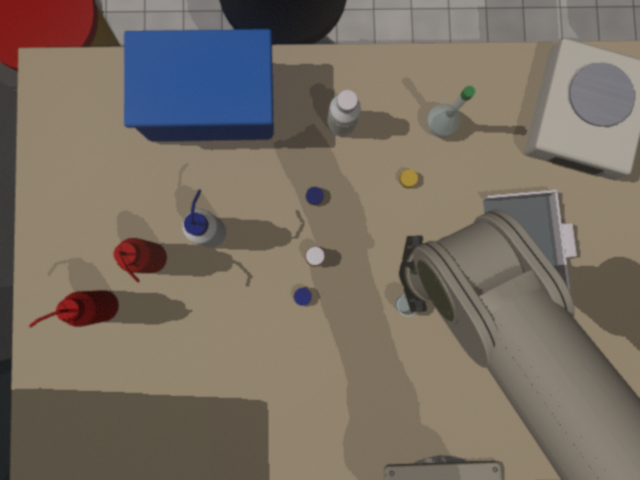

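Cap C lies inside the tray, at crop (196,142). Next is cap B, top (303,296).

Request:
{"api": "arm_command", "payload": {"slide": [[34,-8,0],[34,-8,0],[34,-8,0],[34,-8,0],[34,-8,0],[34,-8,0],[34,-4,0],[4,0,0],[0,0,0],[0,0,0]], "turn": [0,0,0,0,0,0,0,-6,-6,0], "grip": [1,1,1,1,1,1,1,1,1,1]}}

```text
clock: 9.22
position: [0.4402, 0.3177, 0.1174]
ee_rot: [0.626, 0.78, -0.0, -0.0]
ft_force: [0.0, 0.4, -1.6]
grip_width: 0.001
```

```bash
python3 - <<'E'
from h import *
np.set_printoptions(precision=4,suppress=True)
print(manip.get_obs()['position'],manip.get_obs()['ee_rot'])
im=manip.camera("wrist");cv2.imwrite('pics/w6.png',im)
im=manip.camera("top");im=manip.camera("scene")
for c in ("top","scene"):
  for d in manip.cut_out("cap1_center",c):
    v,u=np.nonzero(d['pixels']); print(c,d['score'],u.mean(),v.mean(),ray(c,u.mean(),v.mean(),.010))
E
```

```text
[0.4402 0.3177 0.1174] [ 0.6258  0.78   -0.0001 -0.0003]
top 0.59 314.48062015503876 195.54263565891472 [0.6571 0.2387 0.01  ]
scene 0.63 284.5405405405405 269.7567567567568 [0.6566 0.2406 0.01  ]
```

View pics/w6.png

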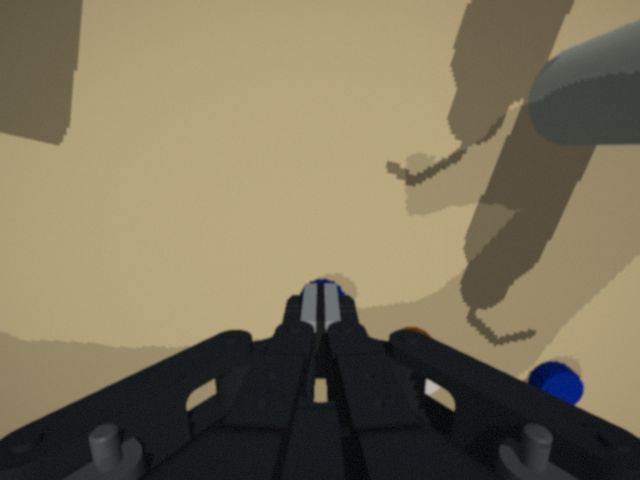

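Cap B peeks out straight ahead of the tips at (323,283), aligned, so I'm descending and sweeping.

Request:
{"api": "arm_command", "payload": {"slide": [[2,0,15],[1,0,15],[0,0,15],[0,0,15],[0,0,15],[0,0,12],[0,0,10],[0,0,8],[0,0,5],[0,0,1]], "turn": [0,0,0,0,0,0,0,0,0,0], "grip": [1,1,1,1,1,1,1,1,1,1]}}

```text
clock: 10.3
position: [0.4411, 0.3185, 0.0055]
ee_rot: [0.629, 0.777, -0.0, -0.0]
ft_force: [-0.2, 1.0, 0.5]
grip_width: -0.0
```

Request:
{"api": "arm_command", "payload": {"slide": [[-6,0,0],[-6,0,0],[-6,0,0],[-6,0,0],[-6,0,0],[-8,0,0],[-8,0,0],[-10,0,0],[-10,0,0],[-10,0,0]], "turn": [0,0,0,0,0,0,0,0,0,0], "grip": [1,1,1,1,1,1,1,1,1,1]}}

```text
clock: 11.13
position: [0.4575, 0.2431, 0.0063]
ee_rot: [0.629, 0.777, -0.0, 0.0]
ft_force: [-0.7, 0.8, 0.1]
grip_width: 0.001
```

```bash
python3 - <<'E'
from h import *
print(manip.get_obs()['position'],manip.get_obs()['ft_force'])
im=manip.camera("scene"); cv2.imwrite('pics/s7.png',cv2.resize(im[100:300,150:400],None,fx=3,fy=3))
E
```

```text
[0.45747942 0.24310676 0.00627841] [-0.65137669  0.78543456  0.07792699]
```

View pics/s7.png

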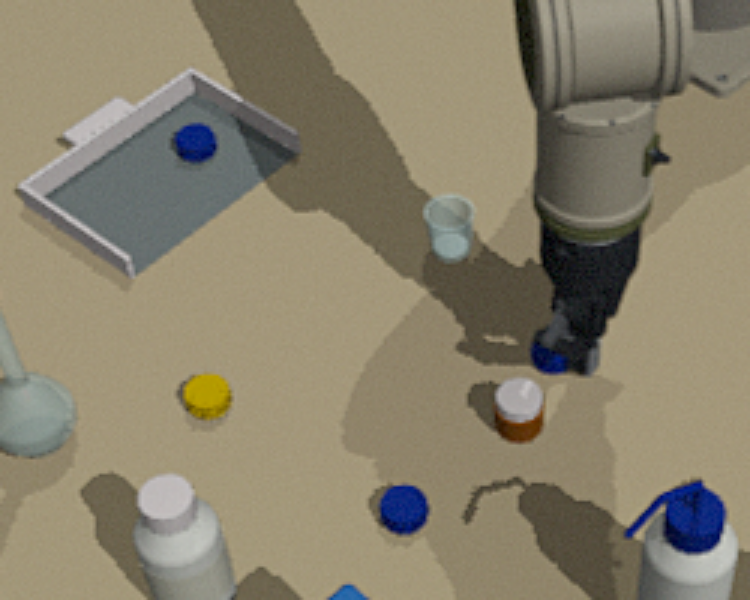

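Request:
{"api": "arm_command", "payload": {"slide": [[-10,0,0],[-12,0,0],[-12,0,0],[-12,0,0],[-12,0,0],[-12,0,0],[-12,0,0],[-12,0,0],[-12,0,0],[-12,0,0]], "turn": [0,0,0,0,0,0,0,0,0,0], "grip": [1,1,1,1,1,1,1,1,1,1]}}

```text
clock: 12.02
position: [0.482, 0.1274, 0.0063]
ee_rot: [0.629, 0.777, -0.0, 0.0]
ft_force: [-0.9, 0.6, -0.4]
grip_width: 0.007
```

```bash
python3 - <<'E'
from h import *
print(manip.get_obs()['position'],manip.get_obs()['ft_force'])
im=manip.camera("scene"); cv2.imwrite('pics/s8.png',cv2.resize(im[100:300,150:400],None,fx=3,fy=3))
E
```

```text
[0.48202022 0.12738467 0.00629074] [-0.89825748  0.64638207 -0.43830284]
```

View pics/s8.png

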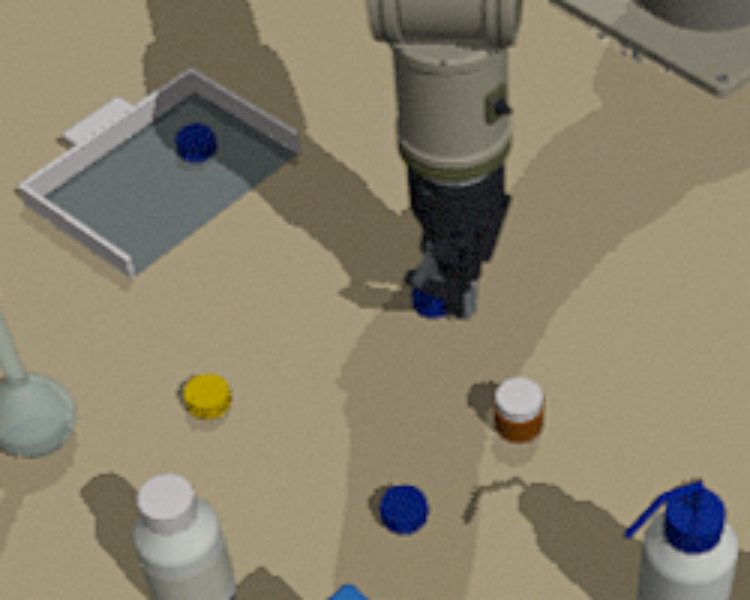

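Request:
{"api": "arm_command", "payload": {"slide": [[-10,0,0],[-12,0,0],[-12,0,0],[-12,0,0],[-12,0,0],[-12,0,0],[-12,0,0],[-12,0,0],[-12,0,0],[-12,0,0]], "turn": [0,0,0,0,0,0,0,0,0,0], "grip": [1,1,1,1,1,1,1,1,1,1]}}

```text
clock: 12.9
position: [0.5066, 0.0124, 0.0063]
ee_rot: [0.629, 0.777, -0.0, 0.0]
ft_force: [-0.2, -0.0, 0.8]
grip_width: -0.0
```

```bash
python3 - <<'E'
from h import *
print(manip.get_obs()['position'],manip.get_obs()['ft_force'])
im=manip.camera("scene"); cv2.imwrite('pics/s9.png',cv2.resize(im[100:300,150:400],None,fx=3,fy=3))
E
```

```text
[0.50658864 0.01244482 0.00632771] [-0.22616904 -0.0418221   0.81562752]
```

View pics/s9.png

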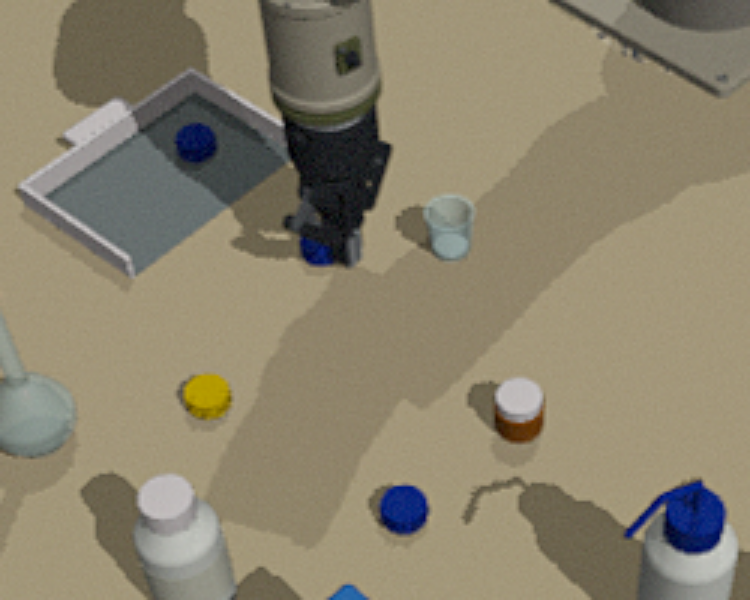

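Past the beaker, which hasn't moved; continuing into the tray (about 180 mm left).

Request:
{"api": "arm_command", "payload": {"slide": [[-10,0,0],[-12,0,0],[-12,0,0],[-12,0,0],[-12,0,0],[-12,0,0],[-12,0,0],[-12,0,0],[-12,0,0],[-12,0,0]], "turn": [0,0,0,0,0,0,0,0,0,0], "grip": [1,1,1,1,1,1,1,1,1,1]}}

```text
clock: 13.78
position: [0.5312, -0.1031, 0.0063]
ee_rot: [0.629, 0.777, -0.0, 0.0]
ft_force: [-0.4, -0.1, 0.5]
grip_width: -0.002
```

```bash
python3 - <<'E'
from h import *
print(manip.get_obs()['position'],manip.get_obs()['ft_force'])
im=manip.camera("scene"); cv2.imwrite('pics/s10.png',cv2.resize(im[100:300,150:400],None,fx=3,fy=3))
E
```

```text
[ 0.53121939 -0.10312864  0.00630056] [-0.3747861  -0.07605877  0.49992192]
```

View pics/s10.png

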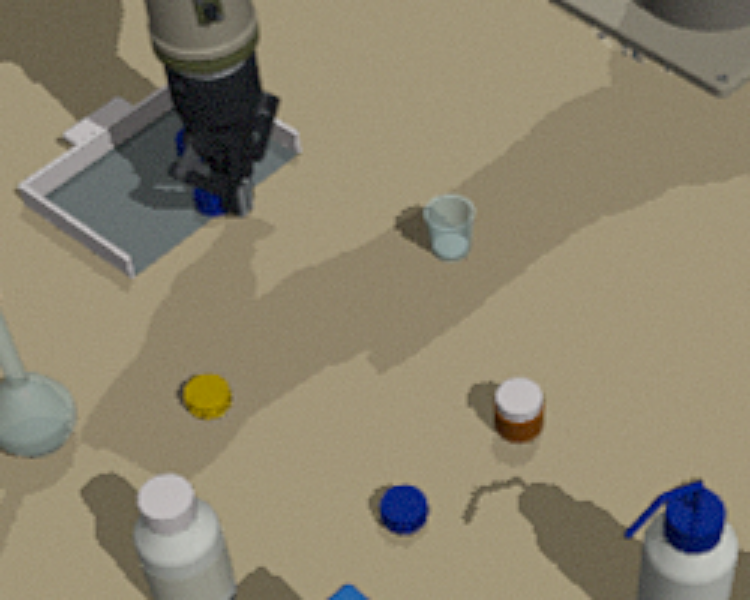

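Request:
{"api": "arm_command", "payload": {"slide": [[-12,0,0],[-12,0,0],[-10,0,0],[-8,0,0],[-6,0,0],[-4,0,0],[-2,0,0],[0,0,0],[12,0,0],[15,0,-5]], "turn": [0,0,0,0,0,0,0,0,0,0], "grip": [1,1,1,1,1,1,1,1,1,1]}}

```text
clock: 14.67
position: [0.5358, -0.1276, 0.0107]
ee_rot: [0.63, 0.777, -0.0, -0.001]
ft_force: [-0.2, 0.8, -0.0]
grip_width: -0.003
```

Request:
{"api": "arm_command", "payload": {"slide": [[5,0,-25],[0,0,-30],[0,0,-30],[10,0,-20],[0,0,0],[0,0,0],[0,0,0],[0,0,0],[0,0,0],[0,0,0]], "turn": [0,0,0,0,6,6,6,2,0,0], "grip": [1,1,1,1,1,1,1,1,1,1]}}

```text
clock: 15.5
position: [0.5332, -0.1118, 0.1165]
ee_rot: [0.753, 0.658, -0.0, 0.0]
ft_force: [-0.5, -0.1, 0.5]
grip_width: 0.003
```

```bash
python3 - <<'E'
from h import *
from scipy.spatial.transform import Rotation as R
o=manip.get_obs();p=o['position'];M=R.from_quat(o['ee_rot']).as_matrix()
print(p,M[:,0]); print("to pre-A, tool mm:",1000*M.T@(np.array([.6565+.050*M[0,0],.240+.050*M[1,0],p[2]])-p))
im=manip.camera("scene"); cv2.imwrite('pics/s11.png',cv2.resize(im[100:300,150:400],None,fx=3,fy=3))
E
```

```text
[ 0.53323919 -0.11184688  0.11654717] [ 1.35101946e-01  9.90831678e-01 -2.22865693e-04]
to pre-A, tool mm: [ 4.15273804e+02  7.45955296e+01 -8.78573847e-02]
```

View pics/s11.png

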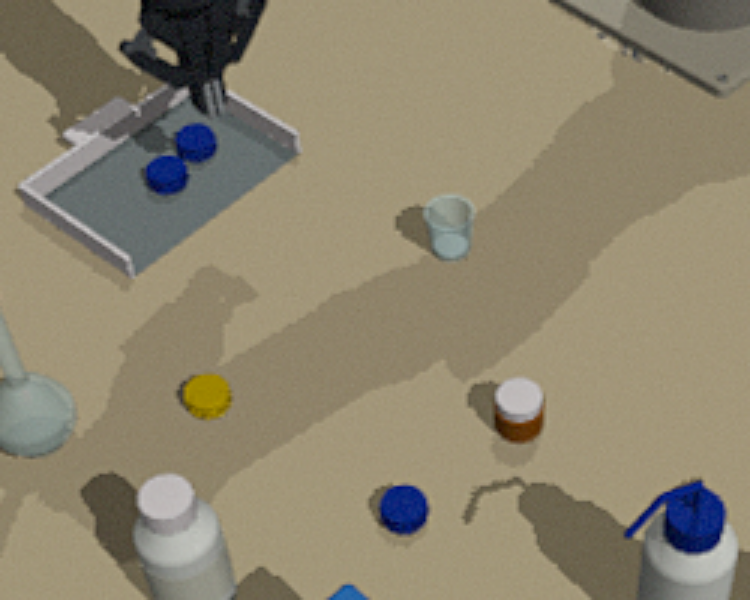

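Both caps lie in the tray, at crop (196,142) and (167,174). Now to A.

Request:
{"api": "arm_command", "payload": {"slide": [[38,7,0],[38,7,0],[38,7,0],[38,7,0],[38,7,0],[38,7,0],[38,7,0],[38,7,0],[38,7,0],[38,7,0]], "turn": [0,0,0,0,0,0,0,0,0,0], "grip": [1,1,1,1,1,1,1,1,1,1]}}

```text
clock: 16.38
position: [0.6554, 0.2552, 0.1161]
ee_rot: [0.754, 0.657, -0.0, -0.0]
ft_force: [1.1, -0.0, 0.6]
grip_width: 0.004
```

Request:
{"api": "arm_command", "payload": {"slide": [[20,3,0],[15,2,0],[0,0,0]], "turn": [0,0,0], "grip": [1,1,1]}}

```text
clock: 16.63
position: [0.6637, 0.2922, 0.1158]
ee_rot: [0.752, 0.659, 0.0, -0.002]
ft_force: [-0.6, 1.6, -0.6]
grip_width: 0.002
```

```bash
python3 - <<'E'
from h import *
from scipy.spatial.transform import Rotation as R
o=manip.get_obs();p=o['position'];M=R.from_quat(o['ee_rot']).as_matrix()
print(p,M[:,0]); print("A in tool mm:",1000*M.T@(np.array([.6565,.240,.009])-p))
cv2.imwrite('pics/w12.png',manip.camera("wrist"))
E
```

```text
[0.66366662 0.2922175  0.11578256] [0.132323   0.99120357 0.00247278]
A in tool mm: [-5.29705271e+01  9.50357562e-03  1.06652074e+02]
```

View pics/w12.png

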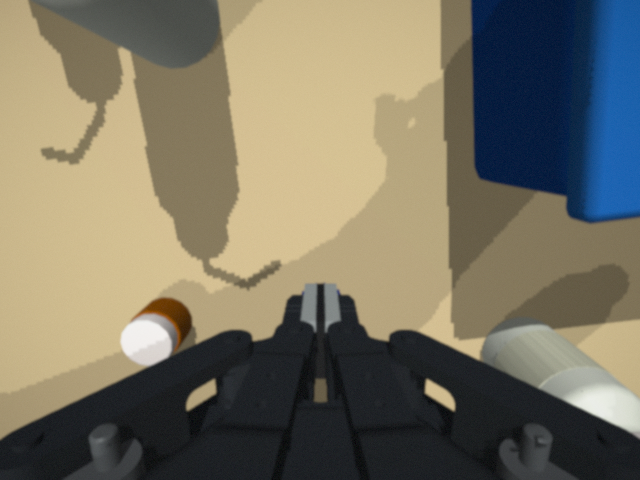

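Clear beneath; the cap is hidden straight behind the fingers, 53 mm along −x.

Request:
{"api": "arm_command", "payload": {"slide": [[0,0,15],[0,0,15],[0,0,15],[0,0,15],[0,0,15],[0,0,12],[0,0,10],[0,0,7],[0,0,4],[0,0,1]], "turn": [0,0,0,0,0,0,0,0,0,0], "grip": [1,1,1,1,1,1,1,1,1,1]}}

```text
clock: 17.52
position: [0.6651, 0.287, 0.0066]
ee_rot: [0.755, 0.656, -0.0, -0.0]
ft_force: [-0.3, 0.3, 0.1]
grip_width: 0.0
```

Request:
{"api": "arm_command", "payload": {"slide": [[-6,0,0],[-6,0,0],[-6,0,0],[-6,0,0],[-6,0,0],[-8,0,0],[-8,0,0],[-10,0,0],[-10,0,0],[-10,0,0]], "turn": [0,0,0,0,0,0,0,0,0,0], "grip": [1,1,1,1,1,1,1,1,1,1]}}

```text
clock: 18.35
position: [0.6547, 0.2104, 0.0073]
ee_rot: [0.755, 0.656, -0.0, 0.0]
ft_force: [-0.5, -0.4, 0.3]
grip_width: 0.001
```

```bash
python3 - <<'E'
from h import *
print(manip.get_obs()['position'],manip.get_obs()['ft_force'])
im=manip.camera("scene"); cv2.imwrite('pics/s13.png',cv2.resize(im[100:300,150:400],None,fx=3,fy=3))
E
```

```text
[0.65468765 0.21042222 0.00728835] [-0.53022986 -0.39228103  0.28313588]
```

View pics/s13.png

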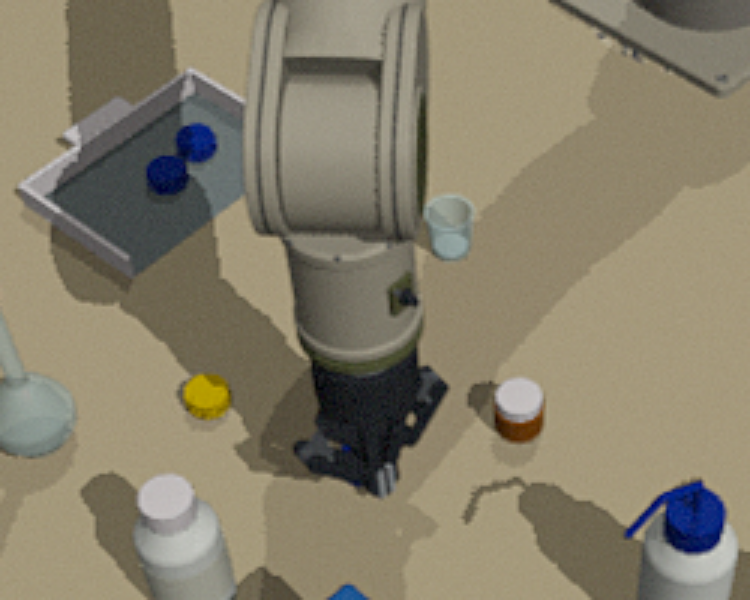

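Request:
{"api": "arm_command", "payload": {"slide": [[-10,0,0],[-12,0,0],[-12,0,0],[-12,0,0],[-12,0,0],[-12,0,0],[-12,0,0],[-12,0,0],[-12,0,0],[-12,0,0]], "turn": [0,0.5,0.5,0,0,0,0,0,0,0], "grip": [1,1,1,1,1,1,1,1,1,1]}}

```text
clock: 19.23
position: [0.6367, 0.0938, 0.0073]
ee_rot: [0.76, 0.65, -0.0, 0.0]
ft_force: [1.0, 0.5, -0.3]
grip_width: -0.003
```

```bash
python3 - <<'E'
from h import *
print(manip.get_obs()['position'],manip.get_obs()['ft_force'])
im=manip.camera("scene"); cv2.imwrite('pics/s14.png',cv2.resize(im[100:300,150:400],None,fx=3,fy=3))
E
```

```text
[0.6366525  0.09380066 0.0073174 ] [ 1.01434791  0.50813687 -0.26322596]
```

View pics/s14.png

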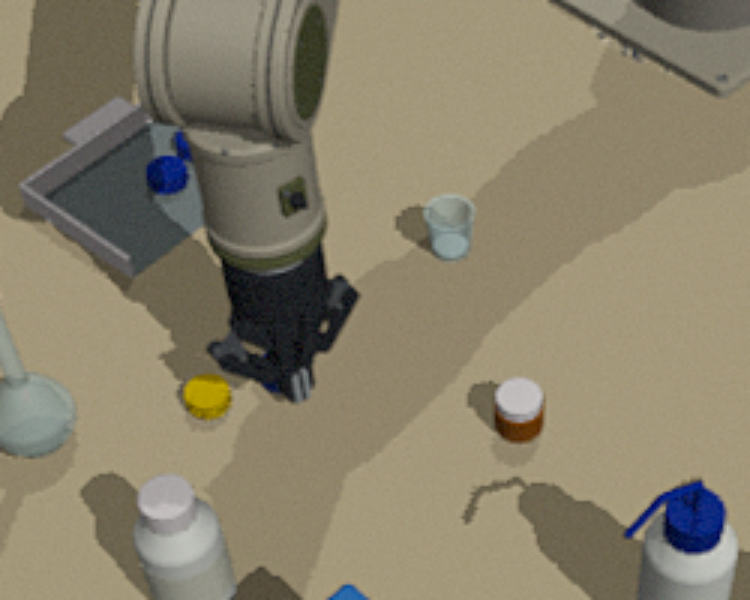

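Request:
{"api": "arm_command", "payload": {"slide": [[-10,0,0],[-11,0,0],[-12,0,0],[-12,0,0],[-12,0,0],[-12,0,0],[-12,0,0],[-12,0,0],[-12,0,0],[-12,0,0]], "turn": [0,0,0,0,0,0,0,0,0,0], "grip": [1,1,1,1,1,1,1,1,1,1]}}

```text
clock: 20.12
position: [0.6184, -0.0217, 0.0073]
ee_rot: [0.76, 0.65, -0.0, 0.0]
ft_force: [-0.0, -0.6, -0.5]
grip_width: 0.004
```

```bash
python3 - <<'E'
from h import *
print(manip.get_obs()['position'],manip.get_obs()['ft_force'])
im=manip.camera("scene"); cv2.imwrite('pics/s15.png',cv2.resize(im[100:300,150:400],None,fx=3,fy=3))
E
```

```text
[ 0.61840387 -0.02174941  0.00731598] [-0.0033993  -0.58976999 -0.46675768]
```

View pics/s15.png

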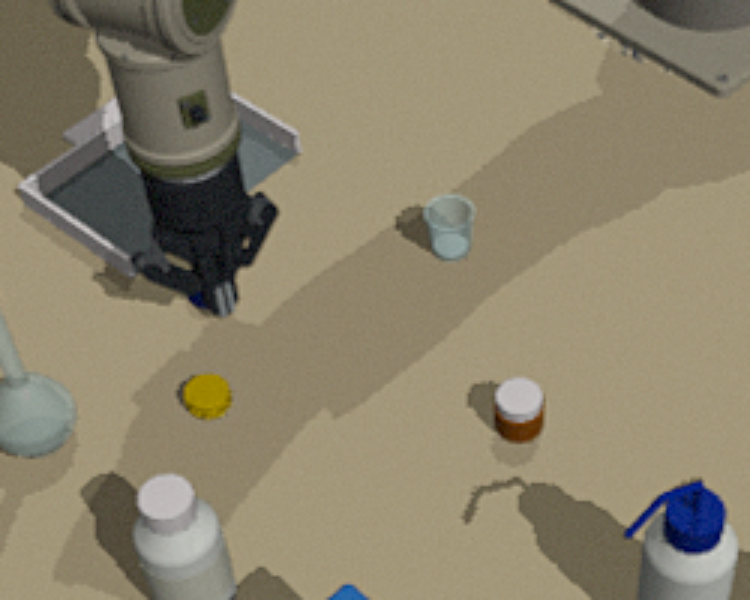

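Yellow cap untouched; the blue cap is on line for the mouth.

Request:
{"api": "arm_command", "payload": {"slide": [[-10,0,0],[-10,0,0],[-10,0,0],[-10,0,0],[-10,0,0],[-10,0,0],[-10,0,0],[-10,0,0]], "turn": [0,0,0,0,0,0,0,0], "grip": [1,1,1,1,1,1,1,1]}}

```text
clock: 20.83
position: [0.606, -0.1006, 0.0073]
ee_rot: [0.76, 0.65, -0.0, 0.0]
ft_force: [-0.5, 0.3, -0.2]
grip_width: 0.001
```

```bash
python3 - <<'E'
from h import *
print(manip.get_obs()['position'],manip.get_obs()['ft_force'])
im=manip.camera("scene"); cv2.imwrite('pics/s16.png',cv2.resize(im[100:300,150:400],None,fx=3,fy=3))
E
```

```text
[ 0.60597642 -0.10055486  0.00734115] [-0.4798344   0.2778433  -0.22879198]
```

View pics/s16.png

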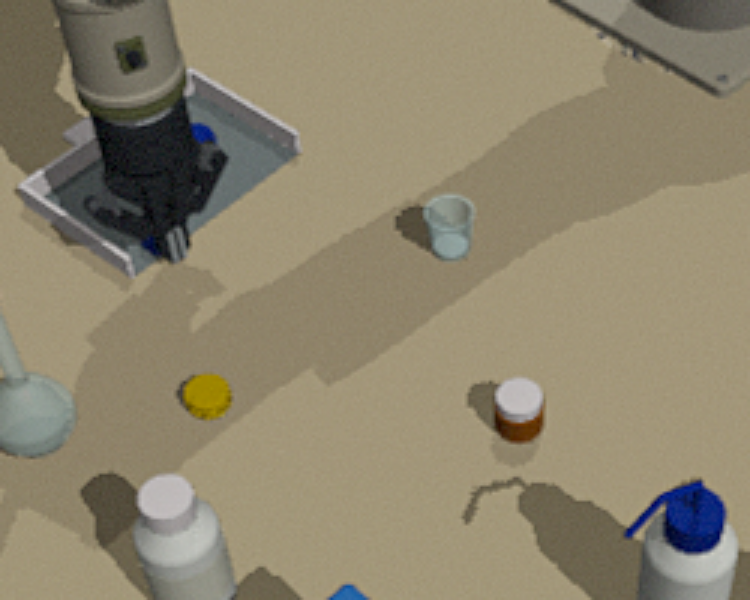

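Request:
{"api": "arm_command", "payload": {"slide": [[-10,0,0],[-11,0,0],[-10,0,0],[-8,0,0],[-6,0,0],[-4,0,0],[-2,0,0],[0,0,0],[12,0,0],[15,0,-3]], "turn": [0,0,0,0,0,0,0,0,0,0], "grip": [1,1,1,1,1,1,1,1,1,1]}}

```text
clock: 21.72
position: [0.602, -0.1229, 0.0098]
ee_rot: [0.761, 0.649, -0.0, -0.0]
ft_force: [0.3, 0.5, -0.1]
grip_width: 0.001
```

Request:
{"api": "arm_command", "payload": {"slide": [[5,0,-25],[0,0,-30],[0,0,-30],[20,0,-30],[35,0,-20],[35,0,0],[35,0,0],[35,0,0],[35,0,0],[0,0,0]], "turn": [0,0,0,0,0,0,0,0,0,0], "grip": [1,1,1,1,1,1,1,1,1,1]}}

```text
clock: 22.55
position: [0.6321, 0.0868, 0.1463]
ee_rot: [0.756, 0.654, 0.002, -0.002]
ft_force: [-0.2, 2.6, 0.3]
grip_width: -0.002
```

```bash
python3 - <<'E'
from h import *
np.set_printoptions(precision=3,suppress=True)
print(manip.get_obs()['position'],manip.get_obs()['ft_force'])
im=manip.camera("scene"); cv2.imwrite('pics/s17.png',cv2.resize(im[100:300,150:400],None,fx=3,fy=3))
def blobs(im,lo,hi,box):
    m=cv2.inRange(cv2.cvtColor(im,cv2.COLOR_BGR2HSV),lo,hi); n,_,s,c=cv2.connectedComponentsWithStats(m)
    return [(*c[k],s[k,4]) for k in range(1,n) if s[k,4]>25 and box[0]<c[k][0]<box[2] and box[1]<c[k][1]<box[3]]
for u,v,a in blobs(im,(110,120,40),(130,255,255),(150,110,260,200)): print(u,v,a,ray("scene",u,v,.009))
for n in ("tray","yellow_cap","beaker","jar","wash_bottle"):
  for d in manip.tip_of(n,"scene"): print(n,round(d['score'],2),toworld("scene",d['xyz']))
E
```

```text
[0.632 0.087 0.146] [-0.24   2.568  0.327]
201.6949152542373 159.61581920903956 354 [ 0.558 -0.187  0.009]
tray 0.63 [ 0.539 -0.118  0.003]
yellow_cap 0.68 [0.684 0.044 0.001]
beaker 0.88 [0.429 0.064 0.003]
jar 0.82 [0.529 0.246 0.002]
wash_bottle 0.78 [ 0.445  0.666 -0.001]
wash_bottle 0.67 [0.539 0.572 0.001]
wash_bottle 0.66 [0.592 0.455 0.006]
```

View pics/s17.png

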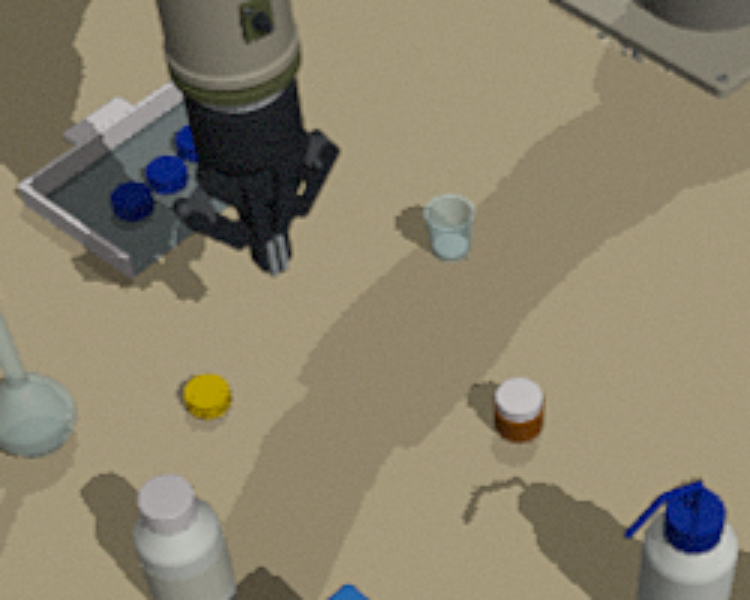

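All three appear inside. I'll swing the arm aside for a clear top view.

Request:
{"api": "arm_command", "payload": {"slide": [[30,-5,-10],[30,-5,-10],[30,-5,-10],[30,-5,-10],[30,-5,-10],[30,-5,0],[30,-5,0],[20,0,0],[0,0,0],[0,0,0]], "turn": [0,0,0,0,0,0,0,0,0,0], "grip": [1,1,1,1,1,1,1,1,1,1]}}

```text
clock: 23.68
position: [0.6347, 0.3075, 0.195]
ee_rot: [0.76, 0.65, -0.0, -0.0]
ft_force: [0.4, 0.2, -1.1]
grip_width: 0.004
```

```bash
python3 - <<'E'
from h import *
np.set_printoptions(precision=3,suppress=True)
im=manip.camera("top"); cv2.imwrite('pics/t18.png',cv2.resize(im[130:330,330:590],None,fx=3,fy=3))
for d in manip.cut_out("cap1_center","top"):
    n,_,s,c=cv2.connectedComponentsWithStats(d['pixels'].astype('uint8'))
    for k in range(1,n): print(s[k,4],c[k],ray("top",*c[k],.012))
E
```

```text
280 [518.343 223.196] [ 0.591 -0.179  0.012]
```

View pics/t18.png

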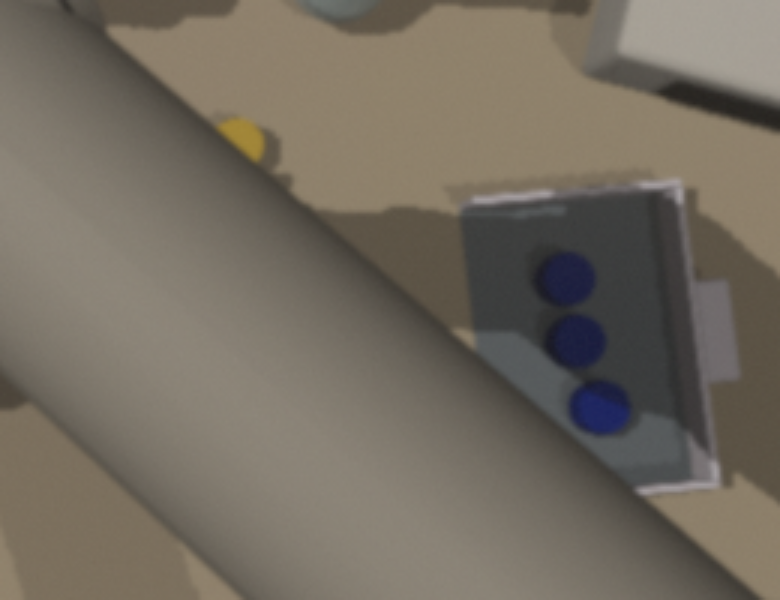

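The top view shows all three caps (crop (567,278), (577,341) and (600,407)) wholly inside the tray, well past the mouth line. The arm touches nothing.

```bash
python3 - <<'E'
from workcell import manip
print(manip.hand_in())
E
```

```text
the job is handed in; nothing more can be done
None
```

I swept the three blue caps one at a time along the bench with the closed fingers, through the mouth and into the tray, then handed the job in at about 24 s.

**Caps:** the last top view shows all three wholly inside the tray, well past the mouth line. One measured at (0.591, −0.179); the other two I judged from the pictures.

**Other items:** the yellow cap, beaker, jar and wash bottle measured within about 5 mm of their first positions, which is within the networks' error.

**Forces:** wrist readings between moves stayed below 3 N, and the arm was raised clear at hand-in.

**Check that fell short:** in the last checks the colour search joined the two visible caps into one blob, and `cut_out` reported only one of the three. I relied on the pictures for the count.

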